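# Lay the stacked glass blanks on their slumping moulds

## Robot

A 6-joint arm with a two-finger parallel gripper is mounted at the origin on the work surface. World frame = base frame: x ahead of the robot, y to its left, z up, the work surface at z = 0. Lengths are in m, angles in rad, forces in N, time in s.
With the tool pointing down it reaches from about 0.2 to 0.875 m from the base axis. Payload 3.4 kg.
Tool frame: the origin (TCP) lies between the finger pads; the fingertips stand 25 mm ahead of it and the grasp point (between the pads) lies 6 mm ahead of it (r.nose_length is the z of the fingertips in the tool frame, in m); z points along the fingers, y is the line along which they close (so a half turn about z gives the same grasp; the last joint's range is limited). The gripper opens to 94 mm and grips with 3 to 60 N. Pads are 16 mm wide; open, the fingers measure 119 mm over their backs; the gripper's body (75 mm by 177 mm) begins 78 mm behind the grasp point.
Start: joints at [1.148, 0.276, 1.505, -0, 1.361, -0.121], TCP at [0.171, 0.549, 0.23] pointing down, gripper open.
Joint ranges: [-2.89, 2.89], [-0.75, 2.08], [0.22, 2.7], [-1.18, 4.32], [0.11, 2.71], [-2.7, 2.7]. Speed limits (rad/s): [2.57, 2.57, 3.14, 3.14, 3.14, 3.14].

## Interface

Orientations are given as a unit quaternion [w, x, y, z].
In Python, from plant import r, gripper_to, inverse_kinematics, vision, models, telemetry gives the robot as it stands. Calls block until the motion is done:
- r.move_to(position, orientation): joint-space move of the TCP to a pose.
- r.move_l(position, rot=None, vel=0.15, guard=None): straight line of the TCP; rot=None keeps the orientation; vel is the mean speed in m/s. With guard (N) it stops when the force on the tool has changed by that much, and returns True; else False.
- r.movej(angles): joint-space move.
- gripper_to(opening, f_grip=None): finger opening in m; f_grip is the grip in N (None keeps the last); returns when the fingers have stopped.
- r.hold(seconds).
- inverse_kinematics(position, orientation): joint angles nearest the present ones, or None.
- vision.snapshot(name): name is "scene" or "top" or "wrist"; returns the picture (480x640x3 uint8, red, green, blue); there is no depth.
- vision.get_calibration(name): a dict with "fx", "fy", "cx", "cy" (pixels), "position" and "orientation" of the camera in the world. Camera axes: x right, y down, z forward; pixel columns grow to the right and rows downward; lengths in m; the calibration is good to about 2 mm. A picture is of the moment at which its call begins: read the wrist's pose just before it. get_calibration takes no time and is no camera call; for the wrist camera it gives the pose at the moment of the call.
A pose or a line that the arm cannot do raises r.PlanningError and nothing moves.
- r.sign_off(): hands the job in; it is judged then, once.
Trained networks look in the newest picture that a camera, given by its name, has taken for a name from the list of things; names that differ only in an ending like _2 or _b are one class to them, and where a whole thing is asked for, a point or a joint stands for the part that bears it (a point fixed in the world has none). Each returns a list of dicts, best first, with "score" (0 to 1); they miss things now and then, are a little off and sometimes report something else, mostly with a low value. They report only what shows in the picture. A call takes as long as a camera call. They do not tell look-alikes from the thing itself.
- models.boxes_of(thing, camera): "at" ([x, y, z] in m, in world coordinates, good to about 4 mm: the middle of the surface that is visible of it).
- models.regions_of(thing, camera): "pixels" (480x640 bool, what is visible of it).
- models.mark_of(thing, camera): "at" ([x, y, z] in m, in world coordinates, good to about 4 mm: a listed point, or the origin of a listed thing).
Readings, each from a call of its own:
- telemetry.current_t(): time.
- telemetry.current_joints(): joint angles.
- telemetry.current_dq(): joint speeds.
- telemetry.current_joint_efforts(): joint torques, N m.
- telemetry.current_ee_pos(): TCP position.
- telemetry.current_tool_rot(): TCP orientation.
- telemetry.current_wrist_force(): force on the tool from outside, world axes, zero at the start.
- telemetry.current_torque(): the same for the moment, N m.
- telemetry.current_opening(): finger opening in m.
- telemetry.current_finger_force(): force on a finger pad.
Only numpy, scipy, OpenCV 4.12 (cv2) and the standard library are available. Lean on these libraries where they do the work, as an engineer would, in place of code of your own. Each camera call takes 0.05 s, during which the arm holds its last target. There are 200 camera calls.

## Task

Get the fused glass blanks ready for slumping: take the stack apart and lay each blank on the clay mould of its own shape and size, flat on the rim and centred, with the square and the oblong one lined up with their moulds' edges. Set the glass down gently rather than dropping it, and do not push away or knock over the two little bottles standing among the moulds.

Things in the scene. Friction and masses are not known exactly. Their poses are not given: they have to be found in the camera images.
- glass_oblong (a point): Fused glass blank, rectangle 140 x 68 mm, 10 mm thick, dark teal field with a pale clear edge, about 235 g. It starts at the bottom of the stack, flat on the 12 mm wooden board (board top at z = 0.012) that all task things stand on. Point at its centre, half-way up; z is up, normal to its faces. x runs along its length, y across its width.
- glass_square (a point): Fused glass blank, square of 64 mm, 10 mm thick, dark teal field with a pale clear edge, about 100 g. It starts second from the bottom, lying on the oblong blank. Point at its centre, half-way up; z is up, normal to its faces. x and y run along its sides.
- glass_round (a point): Fused glass blank, round, 58 mm diameter, 10 mm thick, dark teal field with a pale clear edge, about 66 g. It starts third from the bottom, lying on the square blank. Point at its centre, half-way up; z is up, normal to its faces.
- glass_small (a point): Fused glass blank, round, 40 mm diameter, 10 mm thick, dark teal field with a pale clear edge, about 32 g. It starts on top of the stack, lying on the larger round blank. Point at its centre, half-way up; z is up, normal to its faces.
- rim_oblong (a point): Pale bisque-clay slumping mould, fixed on the board, rectangular, 148 x 76 mm outside; 32 mm high, hollow, with a flat rim 12 mm wide round a recess. Point at the middle of the mould, level with the top of the rim (z = 0.044); z is up. x runs along its length, y across its width. A blank lying on it has its centre 5 mm above this point.
- rim_square (a point): Pale bisque-clay slumping mould, fixed on the board, square, 72 mm outside; 32 mm high, hollow, with a flat rim 12 mm wide round a recess. Point at the middle of the mould, level with the top of the rim (z = 0.044); z is up. x and y run along its sides. A blank lying on it has its centre 5 mm above this point.
- rim_round (a point): Pale bisque-clay slumping mould, fixed on the board, round, 66 mm outside diameter; 32 mm high, hollow, with a flat rim 12 mm wide round a recess. Point at the middle of the mould, level with the top of the rim (z = 0.044); z is up. A blank lying on it has its centre 5 mm above this point.
- rim_small (a point): Pale bisque-clay slumping mould, fixed on the board, round, 48 mm outside diameter; 32 mm high, hollow, with a flat rim 12 mm wide round a recess. Point at the middle of the mould, level with the top of the rim (z = 0.044); z is up. A blank lying on it has its centre 5 mm above this point.
- oil_bottle: Small amber glass bottle with a black cap, 34 mm diameter and 62 mm high, standing loose among the moulds; origin at the centre of its underside, z up. Not to be handled.
- glue_jar: Small grey jar with a white lid, 38 mm diameter and 50 mm high, standing loose among the moulds; origin at the centre of its underside, z up. Not to be handled.
There are look-alikes about, which are no part of the job. What is shaped like the part that bears glass_round but orange is not meant.

How it is judged:
At the end, for the whole second after the job is handed in: Each blank rests, released, flat on its own mould's rim: centres within 8 mm sideways, blank centre 2 to 8 mm above the rim point, tilt under 0.06 rad; the oblong's length and the square's sides (any quarter turn) within 0.14 rad of their moulds' (horizontal distance between glass_oblong and rim_oblong below 0.008 m and z of glass_oblong in the frame of rim_oblong between 0.002 and 0.008 m and angle between each of glass_oblong, glass_square, glass_round, glass_small's own z axis and vertical below 0.06 rad and linear speed of each of blank_oblong, blank_square, blank_round, blank_small below 0.01 m/s and horizontal distance between glass_square and rim_square below 0.008 m and z of glass_square in the frame of rim_square between 0.002 and 0.008 m and horizontal distance between glass_round and rim_round below 0.008 m and z of glass_round in the frame of rim_round between 0.002 and 0.008 m and horizontal distance between glass_small and rim_small below 0.008 m and z of glass_small in the frame of rim_small between 0.002 and 0.008 m and angle between the x axis of glass_oblong and the x axis of rim_oblong, either way round below 0.14 rad and (angle between the x axis of glass_square and the x axis of rim_square, either way round below 0.14 rad or angle between the x axis of glass_square and the y axis of rim_square, either way round below 0.14 rad)); the robot touches nothing.
It fails at once if a blank is banged or pressed hard on to a mould (contact force over 40 N) (contact force between any of blank_oblong, blank_square, blank_round, blank_small and mould_oblong above 40 N or contact force between any of blank_oblong, blank_square, blank_round, blank_small and mould_square above 40 N or contact force between any of blank_oblong, blank_square, blank_round, blank_small and mould_round above 40 N or contact force between any of blank_oblong, blank_square, blank_round, blank_small and mould_small above 40 N).
It fails at once if a blank is dropped on to its mould (it comes down the last 20 mm faster than 0.4 m/s, as after a fall of about 10 mm) ((horizontal distance between glass_oblong and rim_oblong below 0.04 m and z of glass_oblong in the frame of rim_oblong below 0.025 m and linear speed of blank_oblong above 0.4 m/s) or (horizontal distance between glass_square and rim_square below 0.04 m and z of glass_square in the frame of rim_square below 0.025 m and linear speed of blank_square above 0.4 m/s) or (horizontal distance between glass_round and rim_round below 0.04 m and z of glass_round in the frame of rim_round below 0.025 m and linear speed of blank_round above 0.4 m/s) or (horizontal distance between glass_small and rim_small below 0.04 m and z of glass_small in the frame of rim_small below 0.025 m and linear speed of blank_small above 0.4 m/s)).
It fails at once if the oil bottle is knocked over or shifted by more than 30 mm (distance of oil_bottle from where it was at the start of the episode above 0.03 m or angle between oil_bottle's own z axis and vertical above 0.5 rad).
It fails at once if the glue jar is knocked over or shifted by more than 30 mm (distance of glue_jar from where it was at the start of the episode above 0.03 m or angle between glue_jar's own z axis and vertical above 0.5 rad).
It also fails if it takes over 112 s, if anything falls off the work surface, if the arm or the gripper's body presses on something with over 40 N, if the wrist force passes 120 N, or if a joint passes its speed limit or range.

## Working session

There is one attempt and no reset: what is moved stays moved. The work goes in short steps, each a Python script; the robot and the scene stay as the last script left them, time stands still between calls to the robot, and variables do not carry over. Pictures are saved under pics/ and viewed, at most 14 in all, crops included, and the job is handed in when it is done.

```bash
mkdir -p pics; ls; python3 - <<'E'
from plant import r, gripper_to, inverse_kinematics, vision, models, telemetry
import cv2,numpy as np
for c in("top","scene"):
    im=vision.snapshot(c); cv2.imwrite(f"pics/{c}0.png",im[:,:,::-1]); print(c,vision.get_calibration(c))
    for n in "glass_oblong glass_square glass_round glass_small rim_oblong rim_square rim_round rim_small oil_bottle glue_jar".split():
        print(n,[(np.round(d['at'],3).tolist(),round(d['score'],2)) for d in models.mark_of(n,c)])
print(telemetry.current_t(),telemetry.current_tool_rot())
E
```

```text
pics
top {'fx': 546.8601066725247, 'fy': 546.8601066725247, 'cx': 313.45582838452464, 'cy': 237.53741854301535, 'position': array([0.16510272, 0.06030595, 1.20710091]), 'orientation': array([ 0.07732999, -0.69312734,  0.71257719, -0.07634339])}
glass_oblong [([0.469, 0.336, 0.027], 0.54)]
glass_square [([0.467, 0.332, 0.027], 0.83)]
glass_round [([0.23, 0.312, 0.005], 0.67), ([0.611, 0.177, 0.044], 0.62), ([0.298, 0.489, 0.004], 0.57), ([0.466, 0.334, 0.035], 0.55)]
glass_small [([0.467, 0.339, 0.044], 0.66)]
rim_oblong [([0.429, -0.305, 0.046], 0.81)]
rim_square [([0.492, 0.016, 0.044], 0.76), ([0.612, 0.175, 0.043], 0.44)]
rim_round [([0.608, 0.178, 0.039], 0.61)]
rim_small [([0.638, -0.153, 0.044], 0.75)]
oil_bottle [([0.474, 0.155, 0.012], 0.5)]
glue_jar [([0.468, -0.157, 0.015], 0.82)]
scene {'fx': 539.1108963024375, 'fy': 539.1108963024375, 'cx': 310.8381984198115, 'cy': 235.55708214066306, 'position': array([1.49364579, 0.26710066, 0.93187599]), 'orientation': array([-0.27287359,  0.58834354,  0.68684818, -0.32807235])}
glass_oblong [([0.463, 0.329, 0.013], 0.86)]
glass_square [([0.463, 0.331, 0.028], 0.74)]
glass_round [([0.231, 0.314, 0.006], 0.66), ([0.306, 0.492, 0.009], 0.61), ([0.466, 0.336, 0.036], 0.46)]
glass_small [([0.468, 0.343, 0.044], 0.73)]
rim_oblong [([0.436, -0.308, 0.043], 0.72)]
rim_square [([0.491, 0.013, 0.042], 0.87)]
rim_round [([0.612, 0.175, 0.044], 0.74), ([0.462, 0.328, 0.013], 0.5)]
rim_small [([0.644, -0.154, 0.048], 0.65)]
oil_bottle [([0.483, 0.155, 0.014], 0.83), ([0.463, -0.158, 0.011], 0.65)]
glue_jar [([0.461, -0.153, 0.015], 0.64)]
1.1 [-1.22102558e-06  1.50336487e-01  9.88634887e-01  8.70570294e-08]
```

View pics/top0.png

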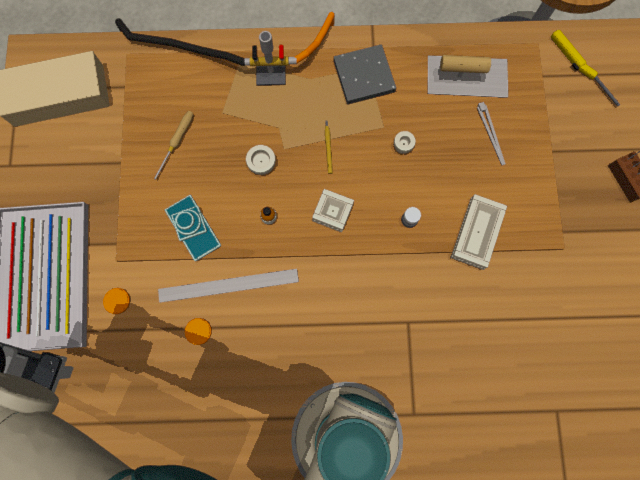

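View pics/scene0.png

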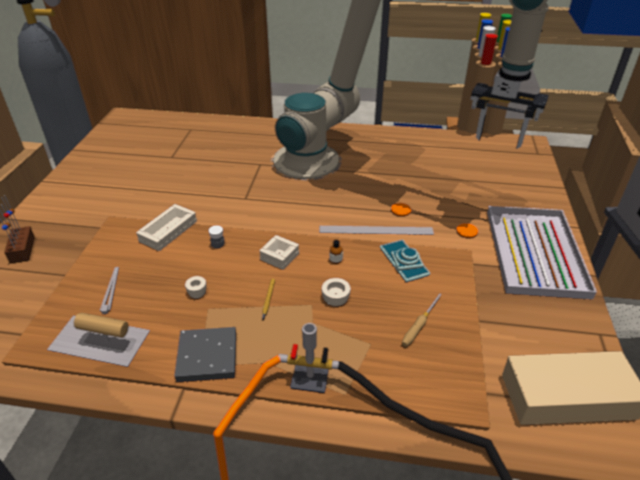

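The stack is at (192,226). The moulds are round (261,160), square (333,210), small (404,142) and oblong (480,231). The bottles are the amber one at (268,214) and the jar at (412,216). Two orange discs at (117,301) and (198,331) are shaped like glass_round, but they are orange, so they are decoys. The teal disc in the stack is the one meant. Next I'll survey closely with the wrist camera.

```bash
cat > h.py <<'E'
from plant import r, gripper_to, inverse_kinematics, vision, models, telemetry
import cv2,numpy as np
from scipy.spatial.transform import Rotation as R
def quat(yaw):  # tool down, tool y axis (closing line) at angle yaw in world
    a=yaw
    y=np.array([np.cos(a),np.sin(a),0]);z=np.array([0,0,-1.]);x=np.cross(y,z)
    q=R.from_matrix(np.c_[x,y,z]).as_quat(); return q[[3,0,1,2]]
def rot(q): return R.from_quat(np.asarray(q)[[1,2,3,0]]).as_matrix()
def yaw_now():
    y=rot(telemetry.current_tool_rot())[:,1]; return np.arctan2(y[1],y[0])
def px2w(uv,z,c):
    uv=np.atleast_2d(uv).astype(float)
    d=np.c_[(uv[:,0]-c['cx'])/c['fx'],(uv[:,1]-c['cy'])/c['fy'],np.ones(len(uv))]@rot(c['orientation']).T
    p=np.asarray(c['position']); return p+d*((z-p[2])/d[:,2])[:,None]
def snap(f,cam='wrist'):
    c=vision.get_calibration(cam); im=vision.snapshot(cam); cv2.imwrite(f"pics/{f}.png",im[:,:,::-1]); np.save(f"pics/{f}.npy",dict(c=c),allow_pickle=True); return im,c
E
python3 - <<'E'
from h import *
t0=telemetry.current_t(); q=telemetry.current_tool_rot()
r.move_to([.45,.31,.26],q)
print(telemetry.current_t()-t0,yaw_now())
im,c=snap('stack'); print(c)
E
```

```text
1.375 1.2698717903449128
{'fx': 384.8274963993591, 'fy': 384.8274963993591, 'cx': 316.15194795119214, 'cy': 240.20387878553944, 'position': array([0.36929854, 0.33637027, 0.41467595]), 'orientation': array([0.11693763, 0.79642766, 0.58696426, 0.08661137])}
```

View pics/stack.png

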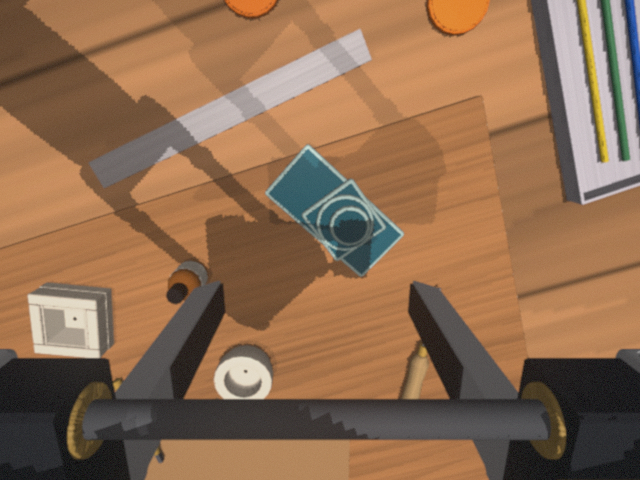

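The wrist view shows the stack centred near (345,220), with the oblong's corners at about (310,146), (266,192), (362,275) and (403,234). The amber bottle is at (185,280) and the round and square moulds are below and left. I'll take an enlarged crop for the edges, and survey the moulds in the same step.

```bash
python3 - <<'E'
from h import *
im=cv2.imread('pics/stack.png')[130:290,245:425]
cv2.imwrite('pics/stackcrop.png',cv2.resize(cv2.convertScaleAbs(im,alpha=1.5),None,fx=4,fy=3.7,interpolation=cv2.INTER_CUBIC)[:,:])
# survey: put the camera over each mould with the same tool orientation
q=quat(1.27); cam=np.load('pics/stack.npy',allow_pickle=True).item()['c']; off=cam['position'][:2]-np.array([.45,.31])
t0=telemetry.current_t()
for n,p in dict(round=(.611,.176),square=(.491,.015),small=(.64,-.154),oblong=(.432,-.306)).items():
    r.move_to([*(np.array(p)-off+[-.02,0]),.26],q)
    im,c=snap('m_'+n)
print(telemetry.current_t()-t0)
ims=[cv2.imread(f'pics/m_{n}.png') for n in('round','square','small','oblong')]
ims=[i[90:390,120:520] for i in ims]
cv2.imwrite('pics/moulds.png',np.vstack([np.hstack(ims[:2]),np.hstack(ims[2:])]))
E
```

```text
3.9833000000000003
```

View pics/stackcrop.png

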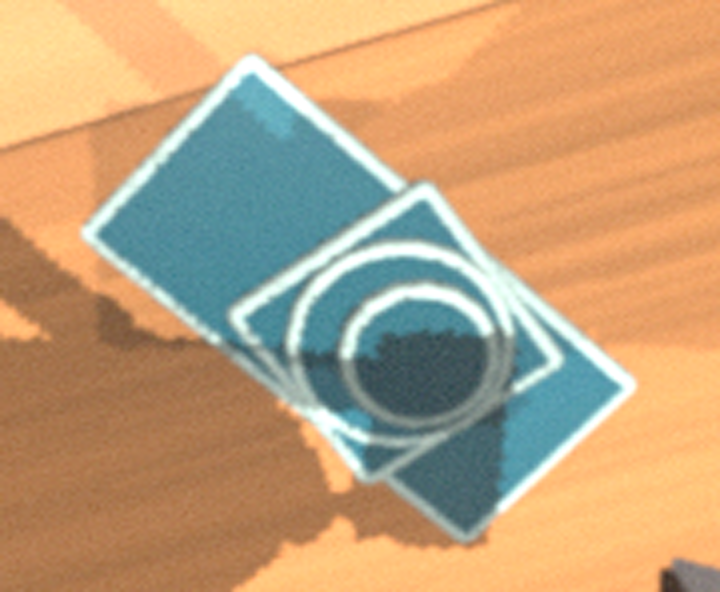

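View pics/moulds.png

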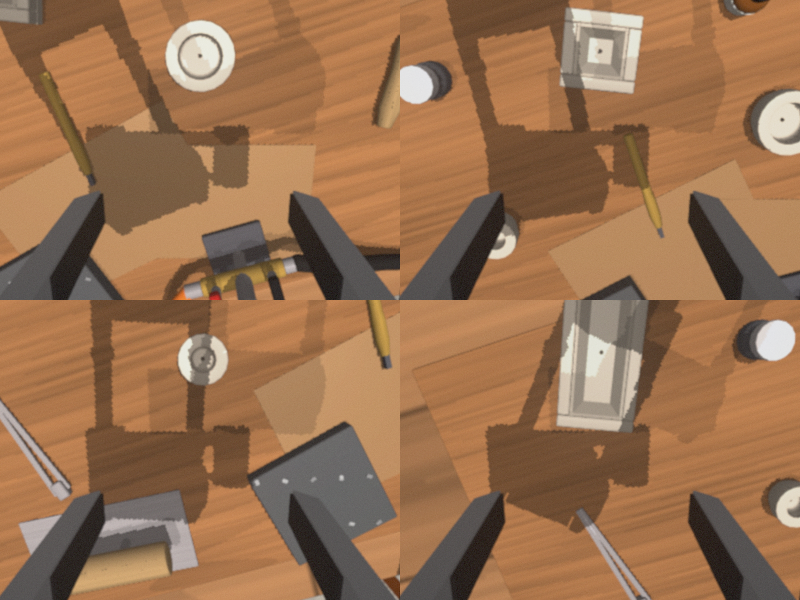

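The stack edges are clear in the crop: small at about (426,357), round (401,343), the square's four corners and the oblong's four corners. All four moulds match their descriptions. Next I'll enlarge them for rim measurement.

```bash
python3 - <<'E'
import cv2,numpy as np
B=dict(round=(270,96),square=(270,86),small=(273,110),oblong=(260,60))
o=[]
for n,(x,y) in B.items():
    i=cv2.imread(f'pics/m_{n}.png')
    if n=='oblong': i=cv2.resize(i[y:y+180,x:x+130],None,fx=3,fy=3,interpolation=cv2.INTER_CUBIC); ob=i
    else: o.append(cv2.resize(i[y:y+100,x:x+100],None,fx=2.9,fy=2.9,interpolation=cv2.INTER_CUBIC))
    
top=np.hstack(o[:2]); 
bl=np.zeros_like(o[0]); L=np.vstack([np.hstack(o[:1]),o[1]])
c=np.zeros((580,780,3),np.uint8); c[:290,:290]=o[0]; c[290:580,:290]=o[1]; c[:540,290:680]=ob; cv2.imwrite('pics/rims.png',c); cv2.imwrite('pics/rimsmall.png',o[2])
E
```

```text
(no output)
```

View pics/rims.png

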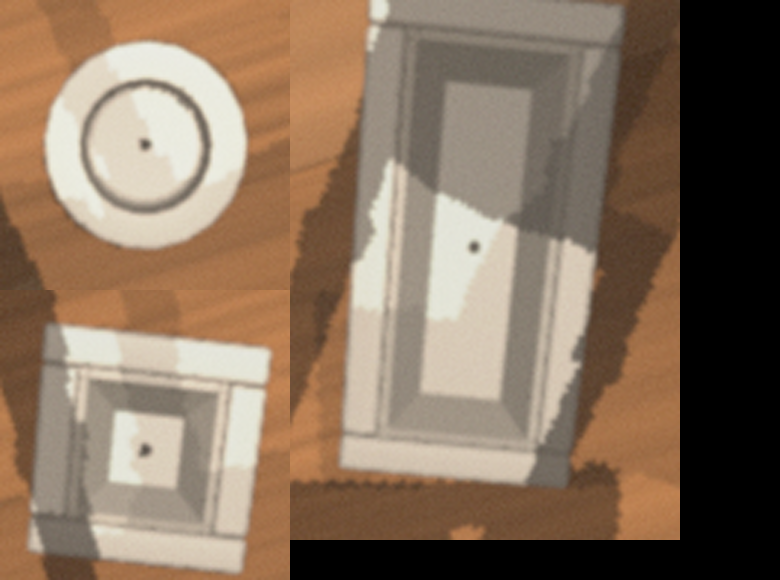

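View pics/rimsmall.png

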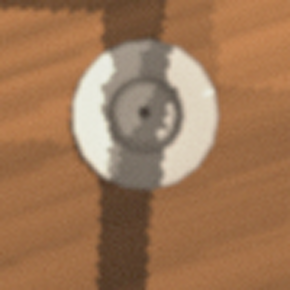

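```bash
cat > geo.py <<'E'
from h import *
C=lambda n:np.load(f'pics/{n}.npy',allow_pickle=True).item()['c']
s=lambda p:np.array(p)/[4,3.7]+[245,130]
def rect(w):  # mean of opposite corners, edge angle of first->second side
    e=(w[1]-w[0])+(w[2]-w[3]); return (w.mean(0)[:2]).round(4),np.arctan2(e[1],e[0]),[round(np.linalg.norm(w[i]-w[i-1]),4) for i in range(4)]
G={}
G['oblong']=rect(px2w(s([(88,234),(467,540),(632,384),(252,58)]),.022,C('stack')))
G['square']=rect(px2w(s([(428,186),(560,358),(370,479),(233,318)]),.032,C('stack')))
G['round']=(px2w(s((401.5,343)),.042,C('stack'))[0,:2],0,0)
G['small']=(px2w(s((426.5,357.5)),.052,C('stack'))[0,:2],0,0)
M={}
M['round']=(px2w([320.3,145.8],.044,C('m_round'))[0,:2],0,0)
M['small']=(px2w([323,149.5],.044,C('m_small'))[0,:2],0,0)
M['square']=rect(px2w(np.array([(47,35),(271,60),(243,283),(29,261)])/2.9+[270,86],.044,C('m_square')))
bl,br,tr=(np.array(p)/3+[260,60] for p in((341-290,466),(568-290,487),(625-290,7)))
M['oblong']=rect(px2w([bl,bl+tr-br,tr,br],.044,C('m_oblong')))
E
python3 - <<'E'
from geo import *
for D in(G,M):
    for k,v in D.items(): print(k,np.round(v[0],4),round(float(v[1]),3),v[2])
E
```

```text
oblong [0.461  0.3301] 0.533 [np.float64(0.0637), np.float64(0.1358), np.float64(0.0639), np.float64(0.1352)]
square [0.4685 0.3362] 0.342 [np.float64(0.0607), np.float64(0.0592), np.float64(0.06), np.float64(0.059)]
round [0.4676 0.3367] 0.0 0
small [0.4706 0.3414] 0.0 0
round [0.61   0.1749] 0.0 0
small [ 0.6438 -0.1534] 0.0 0
square [0.4895 0.015 ] 1.168 [np.float64(0.0706), np.float64(0.0707), np.float64(0.0705), np.float64(0.0714)]
oblong [ 0.4326 -0.3042] 2.726 [np.float64(0.0753), np.float64(0.1457), np.float64(0.067), np.float64(0.1462)]
```

```bash
cat >> geo.py <<'E'
tl=np.array((371-290,-17))/3+[260,60]
M['oblong']=rect(px2w([bl,tl,tr,br],.044,C('m_oblong')))
E
python3 - <<'E'
from geo import *
print(M['oblong'])
# first: small
p=G['small'][0]; q=quat(1.27)
t0=telemetry.current_t()
for yaw in (1.27,):
    print(inverse_kinematics([*p,.1],quat(yaw)))
for k in M:
    for a in np.arange(-3.1,3.1,.4):
        j=inverse_kinematics([*M[k][0],.08],quat(a)); print(k,round(a,1),None if j is None else round(j[5],2),end='; ')
E
```

```text
(array([ 0.4318, -0.3061]), np.float64(2.7534274372782175), [np.float64(0.0753), np.float64(0.1456), np.float64(0.0749), np.float64(0.1462)])
[ 5.08005783e-01  3.85361470e-01  1.68570609e+00 -4.44089210e-16
  1.07052510e+00 -7.61994217e-01]
round -3.1 None; round -2.7 None; round -2.3 2.47; round -1.9 2.07; round -1.5 1.67; round -1.1 1.27; round -0.7 0.87; round -0.3 0.47; round 0.1 0.07; round 0.5 -0.33; round 0.9 -0.73; round 1.3 -1.13; round 1.7 -1.53; round 2.1 -1.93; round 2.5 -2.33; round 2.9 None; small -3.1 None; small -2.7 2.36; small -2.3 1.96; small -1.9 1.56; small -1.5 1.16; small -1.1 0.76; small -0.7 0.36; small -0.3 -0.04; small 0.1 -0.44; small 0.5 -0.84; small 0.9 -1.24; small 1.3 -1.64; small 1.7 -2.04; small 2.1 -2.44; small 2.5 None; small 2.9 None; square -3.1 None; square -2.7 2.59; square -2.3 2.19; square -1.9 1.79; square -1.5 1.39; square -1.1 0.99; square -0.7 0.59; square -0.3 0.19; square 0.1 -0.21; square 0.5 -0.61; square 0.9 -1.01; square 1.3 -1.41; square 1.7 -1.81; square 2.1 -2.21; square 2.5 -2.61; square 2.9 None; oblong -3.1 2.35; oblong -2.7 1.95; oblong -2.3 1.55; oblong -1.9 1.15; oblong -1.5 0.75; oblong -1.1 0.35; oblong -0.7 -0.05; oblong -0.3 -0.45; oblong 0.1 -0.85; oblong 0.5 -1.25; oblong 0.9 -1.65; oblong 1.3 -2.05; oblong 1.7 -2.45; oblong 2.1 None; oblong 2.5 None; oblong 2.9 2.64;
```

```bash
cat > job.py <<'E'
from geo import *
def run(n,gxy,gyaw,pyaw,under,width,f=20,open_=None):
    t0=telemetry.current_t(); open_=open_ or min(width+.026,.094); mxy=M[n][0]
    gripper_to(open_)
    z=under+.0025+.025
    r.move_to([*gxy,z+.05],quat(gyaw)); hit=r.move_l([*gxy,z],vel=.06,guard=6)
    print('down',hit,telemetry.current_ee_pos().round(4))
    gripper_to(width-.006,f_grip=f)
    print('opening',telemetry.current_opening(),'t',telemetry.current_t()-t0)
    r.move_l([*gxy,z+.09],vel=.12)
    o=telemetry.current_opening()
    print('lifted opening',o,telemetry.current_wrist_force().round(2))
    if o<width-.004: print('LOST'); return
    r.move_to([*mxy,.135],quat(pyaw)); r.move_l([*mxy,.080],vel=.08); r.hold(.2)
    snap('pre_'+n)
    hit=r.move_l([*mxy,.0705],vel=.015,guard=2.0)
    print('placed',hit,telemetry.current_ee_pos().round(4))
    gripper_to(min(telemetry.current_opening()+.012,.094))
    r.move_l([*mxy,.14],vel=.12)
    print('t',telemetry.current_t())
E
python3 - <<'E'
from job import *
run('small',G['small'][0],1.27,1.27,.042,.040)
snap('after_small','top'); im,c=snap('after_small_w'); print(telemetry.current_t())
E
```

```text
down False [0.4708 0.3416 0.0698]
opening 0.0394898467333846 t 4.5916999999999994
lifted opening 0.039066261895498666 [ 0.08  0.4  -0.85]
placed True [ 0.6437 -0.1534  0.0717]
t 16.675
16.775
```

View pics/after_small_w.png

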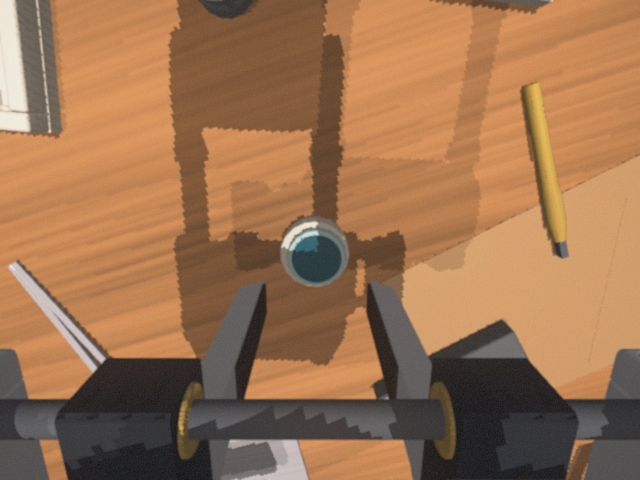

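The small blank sits on its mould, with its centre near (315,254) against the rim's (315,251). Next is the round one, then a fresh look at the stack.

```bash
python3 - <<'E'
from job import *
run('round',G['round'][0],1.27,1.27,.032,.058)
r.move_to([.45,.31,.22],quat(1.27)); snap('stack2'); print(telemetry.current_t())
a=cv2.imread('pics/stack2.png'); cv2.imwrite('pics/stack2c.png',cv2.resize(cv2.convertScaleAbs(a[120:320,230:470],alpha=1.4),None,fx=3,fy=3,interpolation=cv2.INTER_CUBIC))
E
```

```text
down False [0.4679 0.3369 0.0598]
opening 0.05729224816369636 t 4.1083
lifted opening 0.05711624188469994 [-0.14 -0.26 -0.43]
placed True [0.6098 0.1749 0.0717]
t 25.4333
26.3833
```

View pics/stack2c.png

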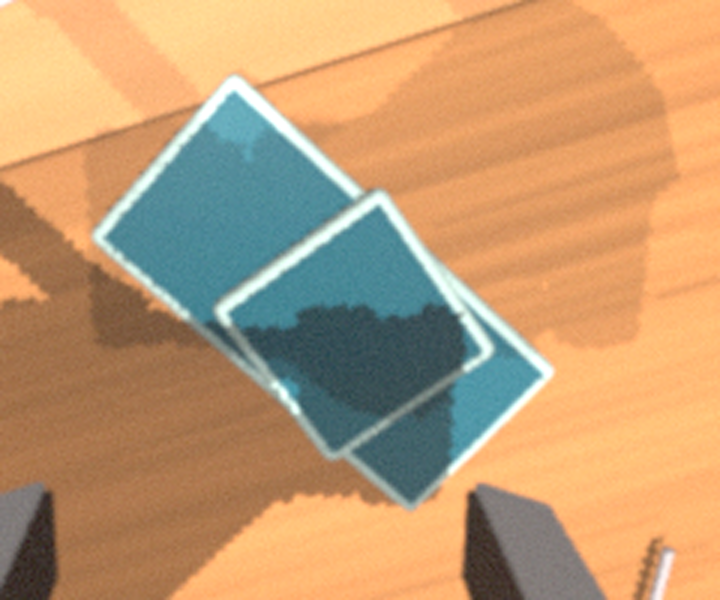

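The stack is essentially undisturbed. In the crop, the square's corners are (381,190), (493,350), (335,459) and (217,310), and the oblong's are (235,76), (94,238), (411,508) and (553,371). Next I'll measure and take the square.

```bash
cat >> geo.py <<'E'
s2=lambda p:np.array(p)/3+[230,120]
try:
    G['square']=rect(px2w(s2([(381,190),(493,350),(335,459),(217,310)]),.032,C('stack2')))
    G['oblong']=rect(px2w(s2([(94,238),(411,508),(553,371),(235,76)]),.022,C('stack2')))
except FileNotFoundError: pass
E
python3 - <<'E'
from job import *
print(G['square'],G['oblong'],M['square'],M['oblong'])
gy=G['square'][1]; m=M['square'][1]; 
gy=[a for a in gy+np.pi/2*np.arange(-3,4) if abs(a-.9)<=np.pi/4][0]   # grasp yaw near 0.9
py=[a for a in m+np.pi/2*np.arange(-3,4) if abs(a-.7)<=np.pi/4][0]
print(gy,py)
run('square',G['square'][0],gy,py,.022,.064)
r.move_to([.45,.31,.22],quat(1.27)); snap('stack3'); print(telemetry.current_t())
a=cv2.imread('pics/stack3.png'); cv2.imwrite('pics/stack3c.png',cv2.resize(cv2.convertScaleAbs(a[120:320,230:470],alpha=1.4),None,fx=3,fy=3,interpolation=cv2.INTER_CUBIC))
E
```

```text
(array([0.4684, 0.3362]), np.float64(0.33939577259354425), [np.float64(0.0612), np.float64(0.0611), np.float64(0.0601), np.float64(0.0612)]) (array([0.4608, 0.3298]), np.float64(0.5375241786575541), [np.float64(0.0654), np.float64(0.1358), np.float64(0.0644), np.float64(0.1363)]) (array([0.4895, 0.015 ]), np.float64(1.16763314218966), [np.float64(0.0706), np.float64(0.0707), np.float64(0.0705), np.float64(0.0714)]) (array([ 0.4318, -0.3061]), np.float64(2.7534274372782175), [np.float64(0.0753), np.float64(0.1456), np.float64(0.0749), np.float64(0.1462)])
0.33939577259354425 1.16763314218966
down False [0.4687 0.3363 0.0497]
opening 0.06383593652360499 t 2.950000000000003
lifted opening 0.06350555112153854 [-0.19 -0.19 -0.74]
placed True [0.4893 0.015  0.0717]
t 34.3167
35.5417
```

View pics/stack3c.png

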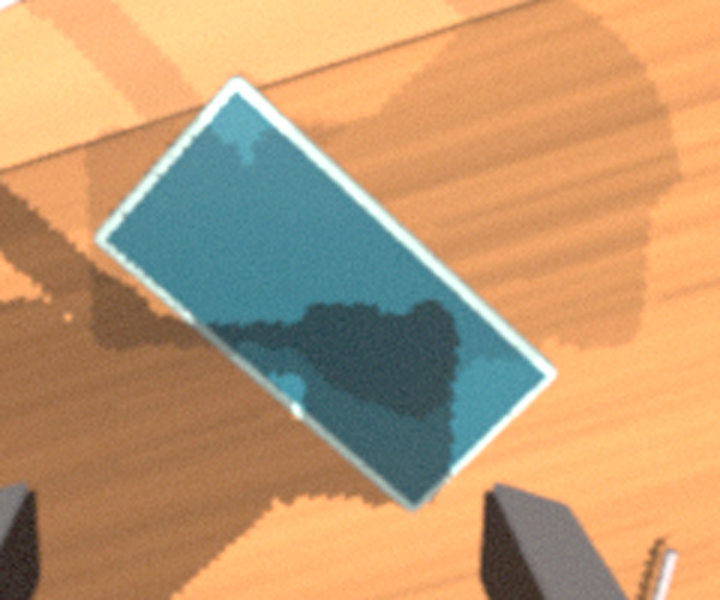

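The oblong is in the same place, with corners at (237,77), (96,239), (414,508) and (555,373). I'll take it across its width.

```bash
python3 - <<'E'
from job import *
g=G['oblong'][0]+[.0003,.0003]
run('oblong',g,G['oblong'][1]-np.pi/2,M['oblong'][1]-1.5*np.pi,.012,.068,f=30)
r.move_to([.33,-.2,.35],quat(-1.8)); 
q=quat(1.27); off=np.array([-.0807,.0264])
for n in('oblong','small','square','round'):
    r.move_to([*(M[n][0]-off),.22],q); snap('f_'+n)
print(telemetry.current_t(),telemetry.current_opening())
o=[]
for n in('oblong','small','square','round'):
    a=cv2.imread(f'pics/f_{n}.png')[140:340,215:415]; o.append(cv2.resize(cv2.convertScaleAbs(a,alpha=1.3),(300,300),interpolation=cv2.INTER_CUBIC))
cv2.imwrite('pics/final.png',np.vstack([np.hstack(o[:2]),np.hstack(o[2:])]))
snap('finaltop','top')
E
```

```text
down False [0.4614 0.3303 0.0398]
opening 0.0672125963798426 t 4.033300000000004
lifted opening 0.06743318344723896 [ 0.13 -0.56 -1.79]
placed True [ 0.4317 -0.306   0.0717]
t 45.5333
52.0583 0.07961845841677599
```

View pics/final.png

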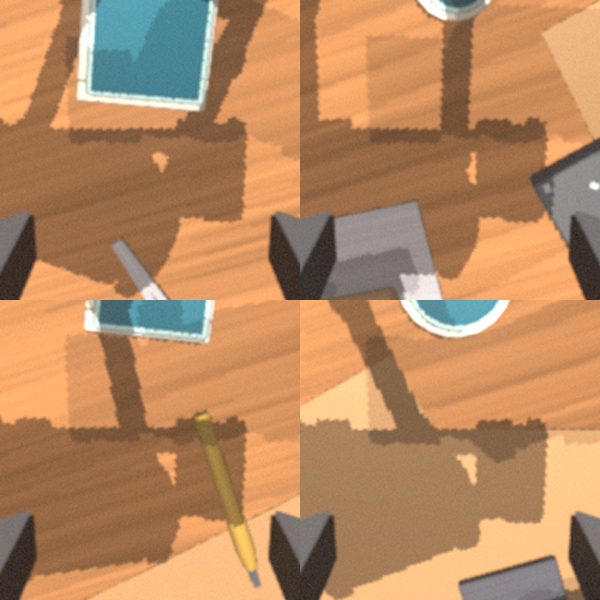

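View pics/finaltop.png

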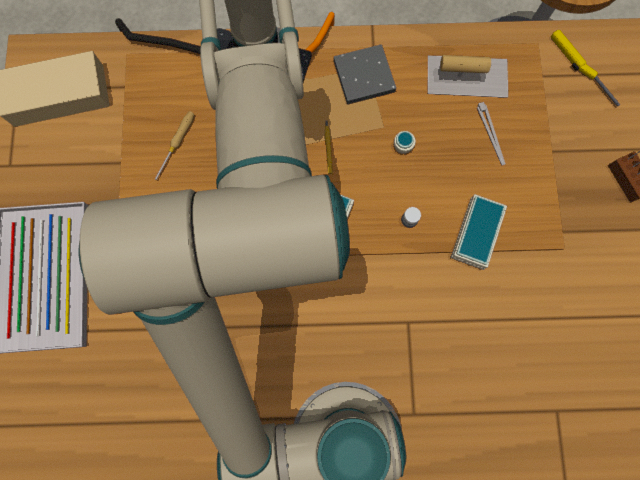

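My crop cut off the blanks' upper parts. The top view shows the oblong (481,231) and the small (404,142) on their moulds, with the jar untouched at (412,216). I'll re-crop the saved pictures.

```bash
python3 - <<'E'
import cv2,numpy as np
o=[]
for n in('oblong','small','square','round'):
    a=cv2.imread(f'pics/f_{n}.png')[20:220,225:425]; o.append(cv2.resize(cv2.convertScaleAbs(a,alpha=1.1),(300,300),interpolation=cv2.INTER_CUBIC))
cv2.imwrite('pics/final2.png',np.vstack([np.hstack(o[:2]),np.hstack(o[2:])]))
E
```

```text
(no output)
```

View pics/final2.png

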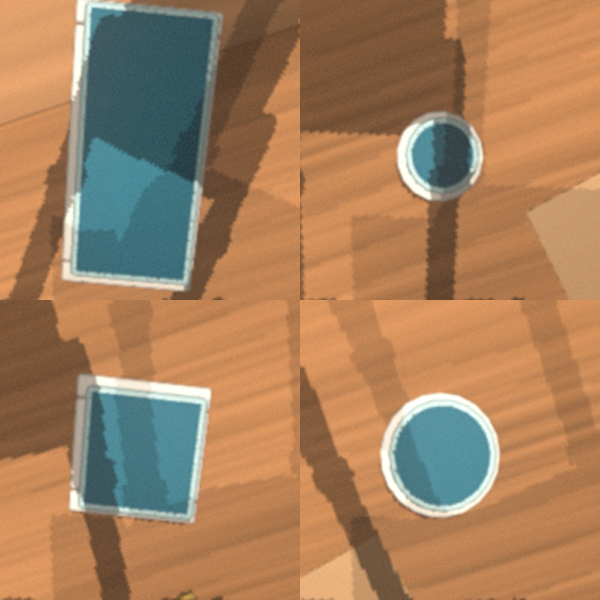

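All four blanks lie on their own rims with narrow, nearly even margins (offsets up to about 3 mm), and the square and oblong are lined up with their moulds. The arm is clear of everything, so I'm handing in.

```bash
python3 -c "
from h import *
print(r.sign_off(),telemetry.current_t())"
```

```text
the job is handed in; nothing more can be done
the job is handed in; nothing more can be done
```

The job is handed in at about 52 s: all four blanks were set down on their matching moulds, about 3 mm or less off centre in the last pictures, with the square and oblong lined up. The jar is where it was; the bottle was hidden by the arm in the last top view, so I did not confirm it by picture. The hand-in gave no pass or fail result.

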